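# Load the sample tray in order, click its gate shut and lock it out

## Task

Load the sample tray: turn the black gate knob until it clicks open, then slide the blocks one after another out of their bays and along the lane into the dark-floored clamping end, without lifting them out, so that from the stop wall they stand in the order red, yellow, blue (one may be missing) and none stands in the gate's way. Turn the knob back until it clicks over its detent and the orange arm stays shut across the lane; last, squeeze the red lock-out clip open and release it well onto the free upright edge of the yellow tag plate, where it must hold by itself, clear of the bench. Leave the other things alone.

Things in the scene. Friction and masses are not known exactly. Their poses are not given: they have to be found in the camera images.
- tray: Fixed blue sorting tray, aluminium walls; place and yaw vary. Origin on the bench; x away from the robot, y to the left at yaw 0. Floor 6 mm, wall tops 15 mm above the bench. A lane runs along y: x 0 to 68 mm, y -185 (stop wall) to 193 mm. Three bays, 60 mm wide with 4 mm dividers, open into it from the near side: x -68 to 0, centred at y 35, 99, 163 mm.
- lane_stop (a point): Foot of the stop wall, on the lane's middle line and floor (tray x 34, y -185, z 6 mm). From here to tray y -5 mm is the clamping end, with a dark floor, walled on both sides; its near wall begins at y 0. Blocks come in moving along the tray's -y.
- plate_edge (a point): Middle of the free upright edge of the yellow tag plate at the tray's left end (tray x 34, y 247, z 35 mm). The plate is 5 mm thick in the tray's x, reaches from tray y 199 to 247 mm and from 6 to 60 mm above the bench. The clip comes onto it moving along the tray's -y; round the plate there is nothing but the bench below.
- gate (a joint): Gate knob angle, rad, 0 shut (as it starts), growing clockwise seen from above to 1.30 open (end stops). A sprung over-centre detent at 0.50: turning towards it takes about 0.13 N m, falling to nothing there; let go short of it the knob springs back, past it it snaps on to the other end and stays. Its upright axis stands behind the lane at tray x 93, y 0 mm.
- gate_grip (a point): Point on the gate knob's axis, 47 mm above the bench; turns with the knob (axes parallel to the tray's at joint 0). The grip is a black bar 14 mm thick, 52 mm long, 33 to 61 mm above the bench, lying along the orange arm: at joint value q it points pi - q counterclockwise from the tray's x axis.
- gate_tip (a point): End of the gate's orange arm, 72 mm from the knob's axis; the arm is 10 mm wide and 17 to 25 mm above the bench. Open, it lies outside the lane; shut, it points along the tray's -x across the lane at tray y 0. It sweeps over the lane at tray y 0 to 70 mm and strikes blocks in its way.
- block_red: Steel sample block, 62 mm (x) by 56 mm (y) by 20 mm, 0.2 kg, with a red square grip post 14 by 14 mm rising from its middle to 48 mm above its underside, and red stripes. Origin at the centre of its underside; x and y parallel to the tray's. It starts in any of the three bays, its middle at tray x about -35 mm, standing on the tray's floor. May be absent (None).
- block_yellow: Steel sample block, 62 mm (x) by 56 mm (y) by 20 mm, 0.2 kg, with a yellow square grip post 14 by 14 mm rising from its middle to 48 mm above its underside, and yellow stripes. Origin at the centre of its underside; x and y parallel to the tray's. It starts in any of the three bays, its middle at tray x about -35 mm, standing on the tray's floor. May be absent (None).
- block_blue: Steel sample block, 62 mm (x) by 56 mm (y) by 20 mm, 0.2 kg, with a blue square grip post 14 by 14 mm rising from its middle to 48 mm above its underside, and blue stripes. Origin at the centre of its underside; x and y parallel to the tray's. It starts in any of the three bays, its middle at tray x about -35 mm, standing on the tray's floor. May be absent (None).
- clip: Red cross-action lock-out clip, loose, flat on the bench left of the tray, about 0.08 kg, 26 mm high, 93 mm long. Origin on its underside; x along the nose, y the squeezing direction. Two jaws, x 12 to 46 mm, meet at y 0 when shut; behind them a black middle piece, then two squeeze tabs. This frame goes with the +y tab and the -y jaw.
- clip_tabs (a point): Middle between the clip's two flat squeeze tabs when it is shut (clip x -33, y 0, z 13 mm). Tabs: x -47 to -19 mm, full height, 53 mm over their outer faces. Squeezing them together opens the jaws by as much (4 N shut, 10 N at the 16 mm stop, tabs then 37 mm over all); the jaw gap stays midway between the tabs.
- clip_jaw (a joint): Opening of the clip's jaws in m: 0 shut, 0.005 when it holds the tag plate, 0.016 fully open.
- clip_mouth (a point): Point on the inner face of the clip's -y jaw (clip frame x 36, y 0, z 13 mm), 10 mm behind the jaw's end.
- oilstone: Grey oilstone, 30x105x20 mm, a loose bystander, to be left alone.
- tape: Grey pocket tape measure, 44x57x33 mm, a loose bystander, to be left alone.
- folding_rule: Boxwood folding rule, 19x168x6 mm, a loose bystander, to be left alone.

How it is judged:
By the outcome, as a careful person would: the job done as asked, in the order asked, and still so for the second after the job is handed in, with the robot touching nothing.
Of block_red, block_yellow, block_blue only 2 to 3 are there at a start; the rules pass over those that are not, and their reading is None.
At some moment in a run one of clip may be knocked a few centimetres aside while the robot is not near it.
Once in a run the grip may slacken for a moment while it holds something.
It also fails if it takes over 200 s, if anything falls off the work surface, if the arm or the gripper's body presses on something with over 40 N, if the wrist force passes 120 N, or if a joint passes its speed limit or range.

## Robot

A 6-joint arm with a two-finger parallel gripper is mounted at the origin on a cart in front of the work surface, level with it; the furniture and walls round the work are solid. World frame = base frame: x ahead of the robot, y to its left, z up, the work surface at z = 0. Lengths are in mm, angles in rad, forces in N, time in s.
With the tool pointing down it reaches from about 325 to 925 mm from the base axis. Payload 3.1 kg.
Tool frame: the origin (TCP) lies midway between the tips of the shut fingers; the grasp point (between the pads) lies 19 mm behind it; z points along the fingers, y is the line along which they close (so a half turn about z gives the same grasp; the last joint's range is limited). The gripper opens to 85 mm and grips with 20 to 120 N. Pads are 22 mm wide; open, the fingers measure 114 mm over their backs; the gripper's body (76 mm by 85 mm) begins 54 mm behind the grasp point. The pads swing forward as they close: fully open they stand 13 mm farther back than shut.
Start: joints at [0.992, 0.217, 1.613, -0, 1.311, -0.112], TCP at [281.254, 558.154, 231.3] pointing down, gripper open.
Joint ranges: [-2.75, 2.75], [-0.78, 2.1], [0.31, 2.55], [-1.13, 4.27], [0.13, 2.63], [-2.58, 2.58]. Speed limits (rad/s): [2.79, 2.79, 3.14, 3.14, 3.14, 3.14].

## Interface

Orientations are given as a unit quaternion [w, x, y, z].
In Python, from bench import ctrl gives the robot as it stands. The module is installed in compiled form; this text tells all that it offers.
- The arm moves only by the tool drive_tool, never from a script. Its argument "targets" is text: rows parted by semicolons, each of 5 numbers parted by spaces: the opening, from 0 (shut) to 1 (fully open), then the shift along the tool's x, y, z normalised to -1 to 1, where 1 is 2 cm, then the turn about the tool's z normalised to -1 to 1, where 1 is 90 degrees. A call has 1 to 10 rows; each row shifts and turns the commanded pose from where the row before left it, along the tool's axes as they then stand; what a row does not reach is not made up. A row lasts 1/12 s, in which the tool goes at most 41.7 mm and 7.16 degrees, less where a joint would pass 70% of its speed; a pose out of reach is approached as far as the arm can. A call with a number of a shift or a turn outside -1 to 1 is refused whole. A call with a gripper value outside its range is refused whole. The fingers move at their own pace and stop on an object; "newtons" is the grip in N (left out, the last holds). Time passes only in rows, so rows that do not move let the fingers close. It gives the time, the measured TCP pose, the force, the opening and the grip force at its end, in the units of the state.
- ctrl.get_state(): the state, without advancing time (a new reading comes with each control period).
- ctrl.capture(name): name is "side" or "top"; returns the picture (420x560x3 uint8, red, green, blue); there is no depth.
- ctrl.get_calibration(name): a dict with "fx", "fy", "cx", "cy" (pixels), "R" (3x3) and "t" (3): a world point X has camera coordinates R X + t. Camera axes: x right, y down, z forward; pixel columns grow to the right and rows downward; lengths in mm; the calibration is good to about 2 mm. A picture is of the moment at which its call begins. get_calibration takes no time and is no camera call.
- ctrl.close_job(): hands the job in; it is judged then, once.
The state is a dict: "clock": time; "joints": joint angles; "qvel": joint speeds; "tau": joint torques, N m; "eef_pos": TCP position; "eef_rot": TCP orientation; "ft_force": force on the tool from outside, world axes, zero at the start; "ft_torque": the same for the moment, N m; "finger_gap": finger opening in mm; "grasp_force": force on a finger pad.
Only numpy, scipy, OpenCV 4.12 (cv2) and the standard library are available. Lean on these libraries where they do the work, as an engineer would, in place of code of your own. Each camera call takes 0.05 s, during which the arm holds its last target. There are 200 camera calls.

## Working session

There is one attempt and no reset: what is moved stays moved. The work goes in short steps, Python scripts to look and compute and a tool call to move; the robot and the scene stay as the last step left them, time stands still between calls to the robot, and variables do not carry over. Pictures are saved under pics/ and viewed, at most 14 in all, crops included, and the job is handed in when it is done.

Besides the shell and the picture viewer there is one more tool, called in YAML: its name, and indented under it one key for each argument. drive_tool: Moves the arm, as the interface text tells. Scaled input: -1 to 1 covers 2 cm each way for a shift and 90 degrees each way for a turn. Its arguments: {"type":"object","properties":{"targets":{"type":"string"},"newtons":{"type":"number"}},"required":["targets"]}

```bash
mkdir -p pics
python3 - <<'E'
from bench import ctrl
import cv2,numpy as np
for n in("top","side"):
    im=ctrl.capture(n); cv2.imwrite(f"pics/{n}0.png",im[:,:,::-1])
    c=ctrl.get_calibration(n); print(n,{k:np.round(v,3).tolist() for k,v in c.items()})
s=ctrl.get_state(); print(s)
E
```

```text
top {'fx': 488.588, 'fy': 488.588, 'cx': 277.779, 'cy': 216.644, 'R': [[-0.015, -1.0, -0.017], [-0.993, 0.017, -0.117], [0.118, 0.015, -0.993]], 't': [67.018, 611.569, 1255.611]}
side {'fx': 507.045, 'fy': 507.045, 'cx': 286.082, 'cy': 209.137, 'R': [[0.925, -0.38, -0.017], [-0.267, -0.618, -0.739], [0.271, 0.688, -0.673]], 't': [-550.391, 211.602, 1551.955]}
{'clock': 0.1, 'joints': array([ 9.91797564e-01,  2.17692374e-01,  1.61481002e+00, -4.24956806e-06,
        1.31129409e+00, -1.12175800e-01]), 'qvel': array([-1.52594895e-03, -2.69359388e-03, -2.73400044e-03,  2.14460872e-04,
        9.33051695e-05, -7.54227153e-04]), 'tau': array([-7.40883788e-04, -3.98078799e+01, -3.04970455e+01, -2.04685680e-04,
        4.28326079e-03,  1.98516148e-05]), 'eef_pos': array([280.83798244, 557.51265392, 230.07139429]), 'eef_rot': array([-3.71341097e-04,  2.31297162e-01,  9.72882526e-01, -1.03746110e-03]), 'ft_force': array([ 0.2864272 ,  0.18586404, -0.64565504]), 'ft_torque': array([ 0.04496372, -0.01063526, -0.01831014]), 'grasp_force': 0.0, 'finger_gap': 85.4283686358434}
```

View pics/top0.png

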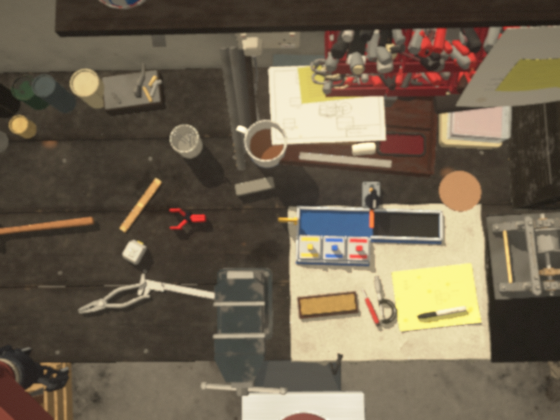

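View pics/side0.png

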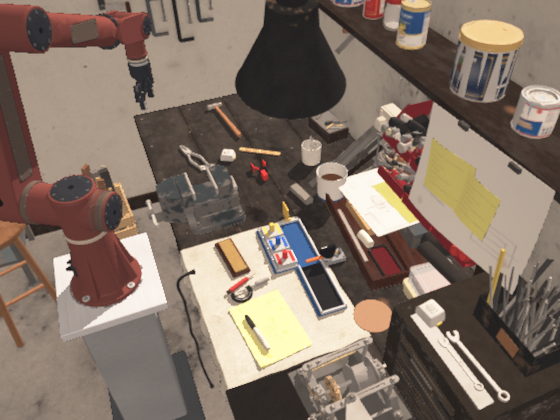

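The top view shows the tray at columns 298–442, rows 205–265, with yellow, blue and red in the bays from left to right. The knob is at (371,190), the tag plate at (288,219), and the clip at (187,218) with its jaws to the left. Next I'll measure these in close crops.

```bash
cat > h.py <<'E'
from bench import ctrl
import cv2,numpy as np
def cal(n):
    c=ctrl.get_calibration(n); return c,np.array(c["R"]),np.array(c["t"])
def ray(n,uv):
    c,R,t=cal(n); d=R.T@np.array([(uv[0]-c["cx"])/c["fx"],(uv[1]-c["cy"])/c["fy"],1.]); return -R.T@t,d
def onplane(n,uv,z):
    o,d=ray(n,uv); return (o+d*(z-o[2])/d[2])
def proj(n,X):
    c,R,t=cal(n); p=R@np.array(X,float)+t; return np.array([c["fx"]*p[0]/p[2]+c["cx"],c["fy"]*p[1]/p[2]+c["cy"]])
def tri(uv1,uv2):
    A=[];b=[]
    for n,uv in(("top",uv1),("side",uv2)):
        o,d=ray(n,uv); d/=np.linalg.norm(d); P=np.eye(3)-np.outer(d,d); A.append(P);b.append(P@o)
    return np.linalg.lstsq(np.vstack(A),np.hstack(b),rcond=None)[0]
def crop(n,x0,y0,w,h,k,f,im=None):
    im=ctrl.capture(n) if im is None else im
    c=cv2.resize(im[y0:y0+h,x0:x0+w],None,fx=k,fy=k,interpolation=cv2.INTER_CUBIC)
    cv2.imwrite(f,c[:,:,::-1]); return im
def blobs(im,box,hlo,hhi,smin=120,vmin=60,amin=4):
    x0,y0,w,h=box; sub=im[y0:y0+h,x0:x0+w]; H=cv2.cvtColor(sub,cv2.COLOR_RGB2HSV)
    hh=H[...,0].astype(int); m=((hh>=hlo)&(hh<=hhi) if hlo<=hhi else (hh>=hlo)|(hh<=hhi))&(H[...,1]>=smin)&(H[...,2]>=vmin)
    N,l,s,c=cv2.connectedComponentsWithStats(m.astype(np.uint8))
    return [(np.round(c[i]+[x0,y0],1).tolist(),(s[i,:4]+[x0,y0,0,0]).tolist(),int(s[i,4])) for i in range(1,N) if s[i,4]>=amin]
E
python3 - <<'E'
from h import *
t=cv2.imread("pics/top0.png")[:,:,::-1];s=cv2.imread("pics/side0.png")[:,:,::-1]
a=cv2.resize(t[175:275,270:450],None,fx=4.4,fy=4.4,interpolation=2)
crop("top",275,178,175,96,4.5,"pics/a.png",t)
crop("side",235,190,120,130,4.5,"pics/b.png",s)
k=np.hstack([cv2.resize(t[195:240,155:215],None,fx=6,fy=6,interpolation=2),cv2.resize(s[150:195,235:295],None,fx=6,fy=6,interpolation=2)])
cv2.imwrite("pics/c.png",k[:,:,::-1])
E
```

```text
(no output)
```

View pics/a.png

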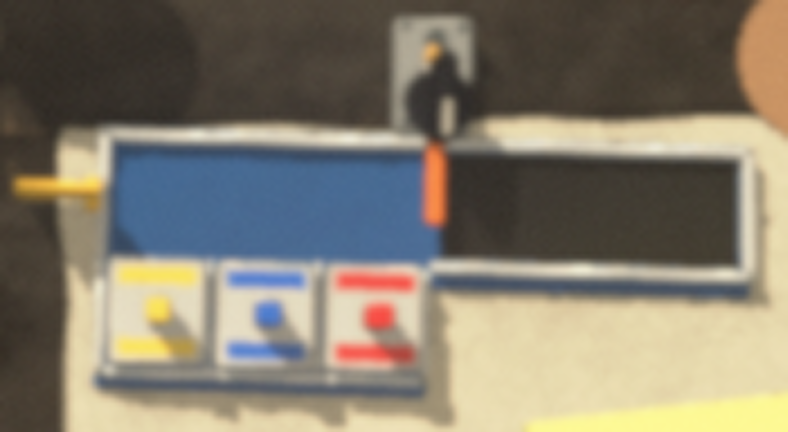

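View pics/b.png

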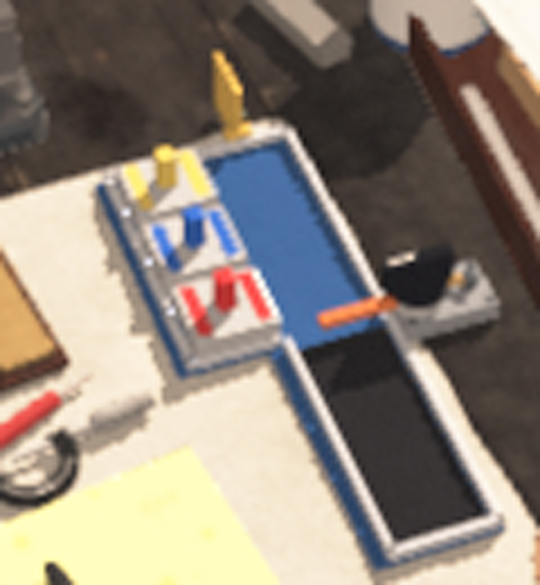

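View pics/c.png

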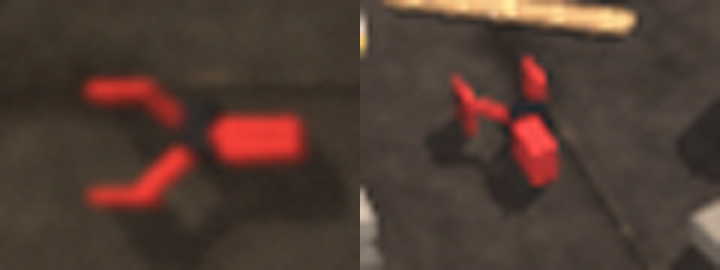

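Crop a shows the arm's centre line at about (434,145–226), the dark floor from column 443 to 738, and post tops near (159,310), (268,314) and (379,316). In crop c, the clip's shut jaws point right and its tabs are on the left at (88–155, 90) and (88–155, 195).

Run:
```python
from h import *
f=lambda u,v:(275+(u+.5)/4.5-.5,178+(v+.5)/4.5-.5)
np.set_printoptions(precision=1,suppress=True)
for nm,u,v,z in[("stop inner far",740,157,15),("stop inner near",738,268,15),("lane far-left inner",112,144,15),("near wall start",445,262,15),("dark start far",443,157,6),("arm tip",435,226,25),("arm at wall",434,148,25),
 ("yp",159,309,54),("bp",268,313,54),("rp",379,315,54),("plate end top",14,183,60),("platebase",102,190,60),("knobtop",434,95,61)]:
    print(nm,onplane("top",f(u,v),z))
t=cv2.imread("pics/top0.png")[:,:,::-1];s=cv2.imread("pics/side0.png")[:,:,::-1]
print("red",blobs(t,(150,190,70,60),170,8)); print("yel top",blobs(t,(270,200,35,30),15,32,150,120))
print("side red",blobs(s,(235,150,60,45),170,8))
print("redpost",blobs(t,(340,230,40,35),170,8),blobs(t,(310,230,40,40),100,125),blobs(t,(300,230,20,35),15,32))
def g(u,v): return (235+(u+.5)/4.5-.5,190+(v+.5)/4.5-.5)
for nm,a,b in[("y",(159,309),(166,150)),("b",(268,313),(193,211)),("r",(379,315),(225,272))]: print(nm,tri(f(*a),g(*b)))
k=lambda u,v:(155+(u+.5)/6-.5,195+(v+.5)/6-.5)
for nm,u,v in[("jawend",303,138),("block left",208,132),("tab1 end",86,90),("tab1 outer mid",120,80),("tab2 end",86,195),("tab2 outer",120,206)]: print(nm,onplane("top",k(u,v),26))
```

```text
stop inner far [ 618.9 -374.6   15. ]
stop inner near [ 552.8 -369.8   15. ]
lane far-left inner [633.2  -1.4  15. ]
near wall start [ 559.2 -197.2   15. ]
dark start far [ 623.  -200.1    6. ]
arm tip [ 579.8 -190.4   25. ]
arm at wall [ 626.1 -191.5   25. ]
yp [531.9 -25.2  54. ]
bp [528.6 -87.7  54. ]
rp [ 526.4 -151.3   54. ]
plate end top [605.5  56.9  60. ]
platebase [600.6   6.3  60. ]
knobtop [ 652.4 -186.3   61. ]
red [([177.0, 210.6], [168, 207, 18, 10], 108), ([197.8, 217.6], [189, 213, 18, 10], 161), ([178.9, 224.9], [169, 219, 20, 12], 120)]
yel top [([286.2, 219.3], [278, 217, 19, 7], 68)]
side red [([263.6, 162.9], [262, 159, 5, 8], 30), ([259.7, 171.5], [250, 162, 18, 19], 130)]
redpost [([358.2, 240.1], [350, 239, 17, 4], 53), ([358.7, 248.0], [356, 246, 6, 5], 28), ([357.8, 256.0], [350, 255, 17, 3], 50)] [([330.5, 231.5], [310, 230, 40, 5], 160), ([334.0, 239.5], [327, 239, 15, 2], 28), ([334.4, 247.4], [333, 246, 4, 4], 13), ([331.2, 255.5], [327, 255, 9, 2], 17)] [([309.9, 238.9], [302, 238, 16, 3], 45), ([309.9, 246.7], [308, 244, 5, 6], 24), ([310.0, 254.7], [302, 253, 16, 4], 45)]
y [533.1 -25.6  54. ]
b [529.6 -88.2  51.4]
r [ 527.6 -151.8   52.3]
jawend [614.7 251.5  26. ]
block left [618.1 294.   26. ]
tab1 end [637.9 348.8  26. ]
tab1 outer mid [642.2 333.6  26. ]
tab2 end [590.8 348.3  26. ]
tab2 outer [585.6 333.   26. ]
```

drive_tool:
  targets: "1 0 0 0 -0.0683; 1 0 0 0 -0.0683; 1 0 0 0 -0.0683; 1 0 0 0 -0.0683; 1 0 0 0 0"

```text
clock: 0.52
eef_pos: [281.0, 557.7, 230.5]
eef_rot: [-0.0, 0.018, 1.0, -0.001]
ft_force: [0.6, -0.5, 0.1]
finger_gap: 85.4
grasp_force: 0.0
```

drive_tool:
  targets: "1 -0.5 -0.92 0 0;1 -0.5 -0.92 0 0;1 -0.5 -0.92 0 0;1 -0.5 -0.92 0 0;1 -0.5 -0.92 0 0;1 -0.5 -0.92 0 0;1 -0.5 -0.92 0 0;1 -0.5 -0.92 0 0;1 -0.5 -0.92 0 0;1 -0.5 -0.92 0 0"

```text
clock: 1.35
eef_pos: [374.3, 369.4, 231.0]
eef_rot: [-0.0, 0.02, 1.0, -0.0]
ft_force: [0.6, 0.1, 0.2]
finger_gap: 85.3
grasp_force: 0.0
```

```bash
cat > st.py <<'E'
from h import *
from scipy.spatial.transform import Rotation as Ro
O=np.array([560.,-189.]);YAW=-0.039
def tray(p): 
    c,s=np.cos(YAW),np.sin(YAW); d=np.array(p[:2])-O; return np.array([c*d[0]+s*d[1],-s*d[0]+c*d[1]])
def world(x,y): 
    c,s=np.cos(YAW),np.sin(YAW); return O+[c*x-s*y,s*x+c*y]
def st():
    s=ctrl.get_state(); q=s["eef_rot"]; R=Ro.from_quat([q[1],q[2],q[3],q[0]]).as_matrix()
    print("t%.1f"%s["clock"],"w",np.round(s["eef_pos"],1),"tray",np.round(tray(s["eef_pos"]),1),"yawrel_deg %.2f"%(np.degrees(np.arctan2(R[1,1],R[0,1])-YAW)-90),"zax",np.round(R[:,2],3),"F",np.round(s["ft_force"],1),"gap %.1f gf %.1f"%(s["finger_gap"],s["grasp_force"]),"q6 %.2f"%s["joints"][5]); return s
if __name__=="__main__": st()
E
python3 st.py
```

```text
t1.4 w [374.3 369.4 231. ] tray [-207.3  550.7] yawrel_deg -0.09 zax [-0. -0. -1.] F [0.6 0.1 0.2] gap 85.3 gf 0.0 q6 -0.88
```

drive_tool:
  targets: "1 -0.536 -0.983 0 0;1 -0.536 -0.983 0 0;1 -0.536 -0.983 0 0;1 -0.536 -0.983 0 0;1 -0.536 -0.983 0 0;1 -0.536 -0.983 0 0;1 -0.536 -0.983 0 0;1 -0.536 -0.983 0 0;1 -0.536 -0.983 0 0;1 -0.536 -0.983 0 0"

```text
clock: 2.18
eef_pos: [474.1, 168.9, 231.0]
eef_rot: [-0.0, 0.02, 1.0, -0.0]
ft_force: [0.5, -0.4, 0.5]
finger_gap: 85.1
grasp_force: 0.0
```

drive_tool:
  targets: "1 -0.536 -0.983 0 0;1 -0.536 -0.983 0 0;1 -0.536 -0.983 0 0;1 -0.536 -0.983 0 0;1 -0.536 -0.983 0 0;1 -0.536 -0.983 0 0;1 -0.536 -0.983 0 0;1 -0.536 -0.983 0 0;1 -0.536 -0.983 0 0;1 -0.536 -0.983 0 0"

```text
clock: 3.02
eef_pos: [573.8, -31.5, 230.9]
eef_rot: [-0.0, 0.02, 1.0, 0.0]
ft_force: [0.3, 0.3, 0.1]
finger_gap: 85.7
grasp_force: 0.0
```

drive_tool:
  targets: "0.5 -0.536 -0.983 0 0;0.5 -0.536 -0.983 0 0;0.5 -0.536 -0.983 0 0;0.5 -0.536 -0.983 0 0;0.5 -0.536 -0.983 0 0;0.5 -0.536 -0.983 0 0;0.5 -0.536 -0.983 0 0;0.5 -0.536 -0.983 0 0;0.5 0 0 0 0;0.5 0 0 0 0"

```text
clock: 3.85
eef_pos: [653.3, -191.8, 230.5]
eef_rot: [-0.001, 0.021, 1.0, 0.0]
ft_force: [0.1, 0.7, 0.1]
finger_gap: 42.6
grasp_force: 0.0
```

drive_tool:
  targets: "0.5 0 0 0.9 0;0.5 0 0 0.9 0;0.5 0 0 0.9 0;0.5 0 0 0.9 0;0.5 0 0 0.9 0;0.5 0 0 0.9 0;0.5 0 0 0.9 0;0.5 0 0 0 0"

```text
clock: 4.52
eef_pos: [649.6, -188.1, 100.1]
eef_rot: [-0.005, 0.019, 1.0, 0.002]
ft_force: [-0.9, -0.1, -0.7]
finger_gap: 42.6
grasp_force: 0.0
```

Run:
```python
from st import *
st()
t=ctrl.capture("top"); s=ctrl.capture("side")
p=proj("side",[*world(93,0),61]).astype(int); print(p)
a=cv2.resize(t[150:250,320:420],(500,500),interpolation=2)
b=s[max(p[1]-55,0):p[1]+45,p[0]-30:p[0]+30]
b=cv2.resize(b,(300,500),interpolation=2)
cv2.imwrite("pics/d.png",np.hstack([a,b])[:,:,::-1])
```

```text
t4.5 w [ 649.6 -188.1  100.1] tray [89.5  4.4] yawrel_deg 0.05 zax [-0.009  0.004 -1.   ] F [-0.9 -0.1 -0.7] gap 42.6 gf 0.0 q6 -1.92
[327 245]
```

View pics/d.png

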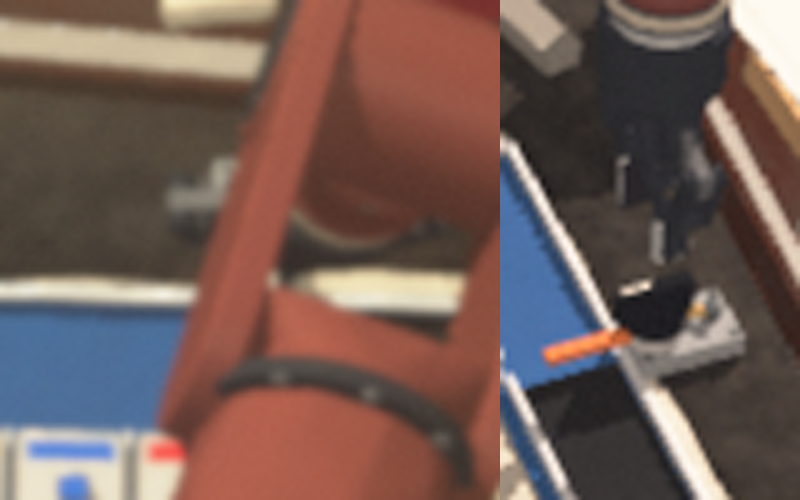

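The side crop shows the fingers straddling the black bar from above, and the gate is still shut. I'll let the arm settle before going down.

drive_tool:
  targets: "0.5 0 0 0 0;0.5 0 0 0 0;0.5 0 0 0 0"

```text
clock: 4.87
eef_pos: [654.6, -191.2, 107.3]
eef_rot: [0.001, 0.019, 1.0, -0.001]
ft_force: [-0.6, -0.4, 0.1]
finger_gap: 42.8
grasp_force: 0.0
```

```bash
python3 st.py
```

```text
t4.9 w [ 654.6 -191.2  107.3] tray [94.6  1.5] yawrel_deg 0.07 zax [ 0.003 -0.001 -1.   ] F [-0.6 -0.4  0.1] gap 42.8 gf 0.0 q6 -1.92
```

drive_tool:
  targets: "0.5 0.07 -0.05 0.4 0;0.5 0 0 0.4 0;0.5 0 0 0.4 0;0.5 0 0 0.4 0;0.5 0 0 0.4 0;0.5 0 0 0.4 0;0.5 0 0 0.4 0;0.5 0 0 0.4 0;0.5 0 0 0.3 0;0.5 0 0 0.1 0"

```text
clock: 5.7
eef_pos: [651.7, -191.7, 33.0]
eef_rot: [-0.001, 0.019, 1.0, 0.0]
ft_force: [-3.4, 1.9, 7.8]
finger_gap: 42.6
grasp_force: 3.7
```

drive_tool:
  targets: "0.5 0 0 0 0;0.5 0 0 0 0;0 0 0 0 0;0 0 0 0 0;0 0 0 0 0;0 0 0 0 0;0 0 0 0 0;0 0 0 0 0"
  newtons: 40

```text
clock: 6.37
eef_pos: [653.6, -194.2, 35.5]
eef_rot: [0.002, 0.019, 1.0, -0.002]
ft_force: [-0.3, -4.2, 4.7]
finger_gap: 13.5
grasp_force: 41.4
```

```bash
python3 st.py
```

```text
t6.4 w [ 653.6 -194.2   35.5] tray [93.8 -1.5] yawrel_deg 0.02 zax [ 0.004 -0.004 -1.   ] F [-0.3 -4.2  4.7] gap 13.5 gf 41.4 q6 -1.92
```

drive_tool:
  targets: "0 0 -0.1 0 0.05;0 0 0 0 0.07;0 0 0 0 0.07;0 0 0 0 0.07;0 0 0 0 0.07;0 0 0 0 0.07;0 0 0 0 0.07;0 0 0 0 0.07;0 0 0 0 0.07;0 0 0 0 0.07"

```text
clock: 7.2
eef_pos: [652.9, -195.4, 35.5]
eef_rot: [0.001, 0.528, 0.85, -0.001]
ft_force: [-3.3, -2.7, 6.7]
finger_gap: 13.5
grasp_force: 41.8
```

drive_tool:
  targets: "0 0 0 0 0.07;0 0 0 0 0.07;0 0 0 0 0;0 0 0 0 0;0 0 0 0 0"

```text
clock: 7.62
eef_pos: [652.6, -195.6, 35.5]
eef_rot: [0.001, 0.615, 0.788, -0.001]
ft_force: [-3.8, -3.9, 7.8]
finger_gap: 13.4
grasp_force: 41.8
```

Run:
```python
from st import *
s=st(); print(s["ft_torque"])
```

```text
t7.6 w [ 652.6 -195.6   35.5] tray [92.8 -2.9] yawrel_deg -73.74 zax [ 0.001 -0.003 -1.   ] F [-3.8 -3.9  7.8] gap 13.4 gf 41.8 q6 -0.64
[-0.48958981  0.52755837 -0.12870472]
```

drive_tool:
  targets: "0.6 0 0 0 0;0.6 0 0 0 0;0.6 0 0 -0.2 0;0.6 0 0 -0.5 0;0.6 0 0 -0.7 0;0.6 0 0 -0.8 0;0.6 0 0 -0.8 0;0.6 0 0 -0.8 0;0.6 0 0 -0.6 0;0.6 0 0 -0.2 -0.074"

```text
clock: 8.45
eef_pos: [654.0, -194.5, 129.7]
eef_rot: [0.003, 0.568, 0.823, 0.001]
ft_force: [0.3, -0.8, -1.0]
finger_gap: 51.1
grasp_force: 0.0
```

drive_tool:
  targets: "0.6 0 0 0 -0.074;0.6 0 0 0 -0.074;0.6 0 0 0 -0.074;0.6 0 0 0 -0.074;0.6 0 0 0 -0.074;0.6 0 0 0 -0.074;0.6 0 0 0 -0.074;0.6 0 0 0 -0.074;0.6 0 0 0 -0.074;0.6 0 0 0 -0.074"

```text
clock: 9.28
eef_pos: [652.1, -193.8, 126.2]
eef_rot: [0.0, 0.021, 1.0, -0.0]
ft_force: [1.1, -0.1, 0.5]
finger_gap: 51.2
grasp_force: 0.0
```

Run:
```python
from st import *
st()
s=ctrl.capture("side"); p=proj("side",[*world(93,0),40]).astype(int)
print([b for b in blobs(s,(p[0]-60,p[1]-50,110,110),5,14,140,120)])
q0=proj("side",[*world(22,0),25]); q1=proj("side",[*world(74,69),25]); print(q0,q1)
for n,h in(("r",(170,6)),("b",(100,122)),("y",(15,32))): print(n,blobs(s,(250,215,55,60),*h,130,80,4))
```

```text
t9.3 w [ 652.1 -193.8  126.2] tray [92.2 -1.2] yawrel_deg -0.13 zax [ 0.001 -0.    -1.   ] F [ 1.1 -0.1  0.5] gap 51.2 gf 0.0 q6 -1.92
[([317.3, 245.5], [313, 241, 9, 10], 42)]
[305.41905916 259.39301292] [312.53902196 240.0168308 ]
r [([287.2, 254.4], [283, 250, 12, 11], 58), ([278.4, 258.9], [276, 254, 6, 10], 28)]
b [([295.7, 240.4], [281, 222, 24, 45], 594), ([259.5, 237.5], [259, 236, 2, 4], 4), ([277.5, 239.9], [276, 236, 4, 9], 31), ([283.9, 241.2], [282, 237, 5, 9], 17), ([271.6, 245.0], [269, 241, 6, 9], 19), ([263.5, 246.5], [263, 245, 2, 4], 4), ([267.5, 255.5], [267, 254, 2, 4], 4), ([272.0, 265.5], [271, 263, 3, 6], 6), ([297.8, 271.2], [296, 268, 5, 7], 13)]
y [([286.5, 217.4], [284, 215, 6, 6], 27), ([271.3, 226.0], [269, 222, 5, 9], 36), ([277.9, 228.7], [276, 226, 4, 6], 7), ([266.1, 232.8], [264, 229, 5, 7], 11)]
```

drive_tool:
  targets: "0.4 0.4 0.1 0 0;0.4 0.7 0.2 0 0;0.4 0.7 0.2 0 0;0.4 0.7 0.2 0 0;0.4 0.7 0.2 0 0;0.4 0.7 0.2 0 0;0.4 0.7 0.2 0 0;0.4 0.7 0.2 0 0;0.4 0.7 0.3 0 0;0.4 0.33 0.17 0 0"

```text
clock: 10.17
eef_pos: [525.1, -147.5, 125.3]
eef_rot: [-0.001, 0.025, 1.0, 0.0]
ft_force: [0.7, -0.1, 0.0]
finger_gap: 34.3
grasp_force: 0.0
```

drive_tool:
  targets: "0.4 0 0 0.2 0;0.4 0 0 0.5 0;0.4 0 0 0.6 0;0.4 0 0 0.6 0;0.4 0 0 0.6 0;0.4 0 0 0.6 0;0.4 0 0 0.5 0;0.4 0 0 0.4 0;0.4 0 0 0.3 0;0.4 0 0 0.1 0"

```text
clock: 11.0
eef_pos: [526.6, -148.2, 35.8]
eef_rot: [-0.001, 0.024, 1.0, 0.0]
ft_force: [0.2, -0.2, -0.1]
finger_gap: 34.3
grasp_force: 0.0
```

```bash
python3 st.py
```

```text
t11.0 w [ 526.6 -148.2   35.8] tray [-35.   39.5] yawrel_deg -0.47 zax [-0.002  0.001 -1.   ] F [ 0.2 -0.2 -0.1] gap 34.3 gf 0.0 q6 -1.93
```

drive_tool:
  targets: "0.4 0 -0.17 0.15 -0.005;0.4 0 0 0 0;0 0 0 0 0;0 0 0 0 0;0 0 0 0 0;0 0 0 0 0;0 0 0 0 0"
  newtons: 50

```text
clock: 11.58
eef_pos: [528.0, -152.3, 35.2]
eef_rot: [0.001, 0.02, 1.0, -0.0]
ft_force: [0.2, -0.8, 2.2]
finger_gap: 12.4
grasp_force: 50.3
```

```bash
python3 st.py
```

```text
t11.6 w [ 528.  -152.3   35.2] tray [-33.4  35.4] yawrel_deg -0.01 zax [ 0.002 -0.001 -1.   ] F [ 0.2 -0.8  2.2] gap 12.4 gf 50.3 q6 -1.94
```

drive_tool:
  targets: "0 -0.2 0 0 0;0 -0.36 0 0 0;0 -0.36 0 0 0;0 -0.36 0 0 0;0 -0.36 0 0 0;0 -0.36 0 0 0;0 -0.36 0 0 0;0 -0.36 0 0 0;0 -0.36 0 0 0;0 -0.25 0 0 0"

```text
clock: 12.42
eef_pos: [592.6, -154.4, 35.2]
eef_rot: [-0.002, 0.019, 1.0, 0.0]
ft_force: [-7.9, 0.6, 10.9]
finger_gap: 13.1
grasp_force: 51.2
```

drive_tool:
  targets: "0 0 0 0 0;0 0 0 0 0"

```text
clock: 12.58
eef_pos: [594.1, -154.6, 35.2]
eef_rot: [0.0, 0.019, 1.0, -0.0]
ft_force: [-2.3, 0.3, 5.8]
finger_gap: 12.6
grasp_force: 50.7
```

```bash
python3 st.py
```

```text
t12.6 w [ 594.1 -154.6   35.2] tray [32.7 35.7] yawrel_deg 0.00 zax [ 0. -0. -1.] F [-2.3  0.3  5.8] gap 12.6 gf 50.7 q6 -1.90
```

drive_tool:
  targets: "0 -0.04 -0.2 0 0;0 0 -0.45 0 0;0 0 -0.45 0 0;0 0 -0.45 0 0;0 0 -0.45 0 0;0 0 -0.45 0 0;0 0 -0.45 0 0;0 0 -0.45 0 0;0 0 -0.45 0 0;0 0 -0.45 0 0"

```text
clock: 13.42
eef_pos: [592.0, -238.4, 35.2]
eef_rot: [0.001, 0.02, 1.0, 0.001]
ft_force: [0.8, 4.3, 5.7]
finger_gap: 12.8
grasp_force: 50.7
```

```bash
python3 st.py
```

```text
t13.4 w [ 592.  -238.4   35.2] tray [ 33.9 -48.1] yawrel_deg -0.04 zax [ 0.001  0.002 -1.   ] F [0.8 4.3 5.7] gap 12.8 gf 50.7 q6 -2.03
```

drive_tool:
  targets: "0 0 -0.5 0 0;0 0 -0.5 0 0;0 0 -0.5 0 0;0 0 -0.5 0 0;0 0 -0.5 0 0;0 0 -0.5 0 0;0 0 -0.5 0 0;0 0 -0.5 0 0;0 0 -0.5 0 0;0 0 -0.4 0 0"

```text
clock: 14.25
eef_pos: [588.1, -336.6, 35.2]
eef_rot: [0.001, 0.02, 1.0, 0.001]
ft_force: [0.6, 4.4, 5.2]
finger_gap: 12.7
grasp_force: 50.6
```

drive_tool:
  targets: "0 0 -0.1 0 0;0 0 -0.1 0 0;0 0 -0.1 0 0;0 0 -0.1 0 0;0 0 -0.1 0 0;0 0 0 0 0"

```text
clock: 14.75
eef_pos: [587.8, -346.3, 35.2]
eef_rot: [0.001, 0.02, 1.0, 0.001]
ft_force: [-0.1, 3.0, 5.0]
finger_gap: 12.5
grasp_force: 50.7
```

```bash
python3 st.py
```

```text
t14.8 w [ 587.8 -346.3   35.2] tray [  33.9 -156. ] yawrel_deg -0.03 zax [ 0.001  0.002 -1.   ] F [-0.1  3.   5. ] gap 12.5 gf 50.7 q6 -2.17
```

drive_tool:
  targets: "0 0 -0.05 0 0;0 0 -0.05 0 0;0 0 -0.05 0 0;0 0 0 0 0;0 0 0 0 0"

```text
clock: 15.17
eef_pos: [587.7, -348.4, 35.3]
eef_rot: [0.0, 0.02, 1.0, 0.002]
ft_force: [0.5, 5.3, 6.6]
finger_gap: 12.9
grasp_force: 50.9
```

```bash
python3 st.py
```

```text
t15.2 w [ 587.7 -348.4   35.3] tray [  33.9 -158.2] yawrel_deg -0.04 zax [ 0.001  0.003 -1.   ] F [0.5 5.3 6.6] gap 12.9 gf 50.9 q6 -2.17
```

drive_tool:
  targets: "0 0 -0.06 0 0;0 0 -0.06 0 0;0 0 0 0 0"

```text
clock: 15.42
eef_pos: [587.8, -348.7, 35.4]
eef_rot: [0.0, 0.02, 1.0, 0.004]
ft_force: [-0.0, 10.1, 8.6]
finger_gap: 12.7
grasp_force: 51.2
```

```bash
python3 st.py
```

```text
t15.4 w [ 587.8 -348.7   35.4] tray [  34.  -158.5] yawrel_deg -0.09 zax [ 0.001  0.007 -1.   ] F [-0.  10.1  8.6] gap 12.7 gf 51.2 q6 -2.17
```

drive_tool:
  targets: "0 0 0.1 0 0;0.4 0 0 0 0;0.4 0 0 0 0;0.4 0 0 0 0;0.4 0 0 -0.3 0;0.4 0 0 -0.7 0;0.4 0 0 -0.7 0;0.4 0 0 -0.7 0;0.4 0 0 -0.6 0;0.4 0 0 -0.25 0"

```text
clock: 16.25
eef_pos: [588.8, -352.3, 103.8]
eef_rot: [0.003, 0.02, 1.0, -0.002]
ft_force: [0.8, -0.3, 0.2]
finger_gap: 34.2
grasp_force: 0.0
```

drive_tool:
  targets: "0.4 0.1 0.5 0 0;0.4 0.2 0.85 0 0;0.4 0.2 0.85 0 0;0.4 0.2 0.85 0 0;0.4 0.2 0.85 0 0;0.4 0.2 0.85 0 0;0.4 0.2 0.85 0 0;0.4 0.2 0.85 0 0;0.4 0.2 0.85 0 0;0.4 0.2 0.85 0 0"

```text
clock: 17.08
eef_pos: [554.7, -184.7, 99.1]
eef_rot: [-0.0, 0.02, 1.0, 0.0]
ft_force: [-0.5, -0.3, 0.1]
finger_gap: 34.4
grasp_force: 0.0
```

drive_tool:
  targets: "0.4 0.2 0.85 0 0;0.4 0.2 0.85 0 0;0.4 0.2 0.85 0 0;0.4 0.2 0.85 0 0;0.4 0.2 0.85 0 0;0.4 0.2 0.85 0 0;0.4 0.2 0.85 0 0;0.4 0.1 0.85 0 0;0.4 0 0.6 0 0;0.4 0 0 0 0"

```text
clock: 17.92
eef_pos: [530.7, -34.9, 99.3]
eef_rot: [-0.0, 0.018, 1.0, 0.0]
ft_force: [0.8, -0.6, 0.0]
finger_gap: 34.2
grasp_force: 0.0
```

drive_tool:
  targets: "0.4 0 0 0 0;0.4 0 0 0 0;0.4 0 0 0 0"

```text
clock: 18.17
eef_pos: [531.4, -38.1, 99.4]
eef_rot: [0.0, 0.02, 1.0, -0.0]
ft_force: [1.0, -0.4, 0.4]
finger_gap: 34.0
grasp_force: 0.0
```

```bash
python3 st.py
python3 - <<'E'
from st import *
s=ctrl.capture("side")
print(blobs(s,(285,240,75,75),170,6,130,80,4))
print(proj("side",[*world(34,-158.5),54]))
E
```

```text
t18.2 w [531.4 -38.1  99.4] tray [-34.5 149.7] yawrel_deg -0.05 zax [ 0. -0. -1.] F [ 1.  -0.4  0.4] gap 34.0 gf 0.0 q6 -1.73
[([332.5, 294.4], [328, 289, 13, 12], 80), ([322.9, 299.3], [319, 294, 8, 12], 35)]
[330.19826361 290.42705416]
```

drive_tool:
  targets: "0.4 -0.05 0.31 0 0;0.4 0 0.3 0 0;0.4 0 0 0.2 0;0.4 0 0 0.5 0;0.4 0 0 0.5 0;0.4 0 0 0.5 0;0.4 0 0 0.5 0;0.4 0 0 0.5 0;0.4 0 0 0.4 0;0.4 0 0 0.1 0"

```text
clock: 19.05
eef_pos: [530.9, -25.0, 32.9]
eef_rot: [-0.002, 0.02, 1.0, 0.0]
ft_force: [-0.2, 1.4, -0.2]
finger_gap: 34.3
grasp_force: 0.0
```

drive_tool:
  targets: "0.4 0 0 0 0;0.4 0 0 0 0;0 0 0 0 0;0 0 0 0 0;0 0 0 0 0;0 0 0 0 0;0 0 0 0 0"

```text
clock: 19.63
eef_pos: [533.5, -25.4, 36.2]
eef_rot: [0.001, 0.02, 1.0, -0.0]
ft_force: [-0.1, 0.0, 3.3]
finger_gap: 12.7
grasp_force: 50.5
```

```bash
python3 st.py
```

```text
t19.6 w [533.5 -25.4  36.2] tray [-32.8 162.4] yawrel_deg -0.01 zax [ 0.002 -0.    -1.   ] F [-0.1  0.   3.3] gap 12.7 gf 50.5 q6 -1.71
```

drive_tool:
  targets: "0 -0.2 0 0 0;0 -0.36 0 0 0;0 -0.36 0 0 0;0 -0.36 0 0 0;0 -0.36 0 0 0;0 -0.36 0 0 0;0 -0.36 0 0 0;0 -0.36 0 0 0;0 -0.36 0 0 0;0 -0.26 0 0 0"

```text
clock: 20.47
eef_pos: [597.7, -27.6, 36.3]
eef_rot: [-0.003, 0.019, 1.0, 0.0]
ft_force: [-8.2, 0.9, 12.6]
finger_gap: 12.8
grasp_force: 51.7
```

drive_tool:
  targets: "0 0 0 0 0;0 0 0 0 0"

```text
clock: 20.63
eef_pos: [599.4, -27.8, 36.2]
eef_rot: [-0.0, 0.02, 1.0, 0.0]
ft_force: [-1.6, 0.3, 6.4]
finger_gap: 12.4
grasp_force: 51.1
```

```bash
python3 st.py
```

```text
t20.6 w [599.4 -27.8  36.2] tray [ 33.  162.6] yawrel_deg -0.00 zax [-0.001  0.    -1.   ] F [-1.6  0.3  6.4] gap 12.4 gf 51.1 q6 -1.69
```

drive_tool:
  targets: "0 -0.04 -0.3 0 0;0 0 -0.6 0 0;0 0 -0.6 0 0;0 0 -0.6 0 0;0 0 -0.6 0 0;0 0 -0.6 0 0;0 0 -0.6 0 0;0 0 -0.6 0 0;0 0 -0.6 0 0;0 0 -0.6 0 0"

```text
clock: 21.47
eef_pos: [596.3, -141.9, 36.2]
eef_rot: [0.001, 0.02, 1.0, 0.001]
ft_force: [-1.2, 5.3, 5.9]
finger_gap: 12.5
grasp_force: 51.0
```

```bash
python3 st.py
```

```text
t21.5 w [ 596.3 -141.9   36.2] tray [34.4 48.5] yawrel_deg -0.07 zax [ 0.001  0.002 -1.   ] F [-1.2  5.3  5.9] gap 12.5 gf 51.0 q6 -1.88
```

drive_tool:
  targets: "0 0 -0.6 0 0;0 0 -0.6 0 0;0 0 -0.6 0 0;0 0 -0.6 0 0;0 0 -0.6 0 0;0 0 -0.6 0 0;0 0 -0.6 0 0;0 0 -0.6 0 0;0 0 -0.6 0 0;0 0 -0.6 0 0"

```text
clock: 22.3
eef_pos: [591.3, -261.5, 36.2]
eef_rot: [0.0, 0.02, 1.0, 0.001]
ft_force: [0.6, 4.8, 6.7]
finger_gap: 12.6
grasp_force: 51.1
```

```bash
python3 st.py
```

```text
t22.3 w [ 591.3 -261.5   36.2] tray [ 34.1 -71.3] yawrel_deg -0.06 zax [ 0.001  0.002 -1.   ] F [0.6 4.8 6.7] gap 12.6 gf 51.1 q6 -2.06
```

drive_tool:
  targets: "0 0 -0.4 0 0;0 0 -0.4 0 0;0 0 -0.3 0 0;0 0 -0.15 0 0;0 0 -0.1 0 0;0 0 -0.1 0 0;0 0 -0.08 0 0;0 0 -0.08 0 0;0 0 0 0 0"

```text
clock: 23.05
eef_pos: [590.0, -292.4, 36.3]
eef_rot: [0.0, 0.02, 1.0, 0.002]
ft_force: [0.9, 6.8, 8.1]
finger_gap: 12.8
grasp_force: 51.2
```

```bash
python3 st.py
```

```text
t23.1 w [ 590.  -292.4   36.3] tray [  34.  -102.2] yawrel_deg -0.09 zax [ 0.     0.004 -1.   ] F [0.9 6.8 8.1] gap 12.8 gf 51.2 q6 -2.10
```

drive_tool:
  targets: "0 0 0.05 0 0;0.4 0 0 0 0;0.4 0 0 0 0;0.4 0 0 0 0;0.4 0 0 -0.3 0;0.4 0 0 -0.7 0;0.4 0 0 -0.7 0;0.4 0 0 -0.7 0;0.4 0 0 -0.6 0;0.4 0 0 -0.25 0"

```text
clock: 23.88
eef_pos: [591.8, -294.1, 104.7]
eef_rot: [0.003, 0.02, 1.0, -0.002]
ft_force: [0.8, -0.5, 0.6]
finger_gap: 34.4
grasp_force: 0.0
```

drive_tool:
  targets: "0.4 0.1 0.5 0 0;0.4 0.25 0.8 0 0;0.4 0.3 0.8 0 0;0.4 0.3 0.8 0 0;0.4 0.3 0.8 0 0;0.4 0.3 0.8 0 0;0.4 0.3 0.8 0 0;0.4 0.3 0.8 0 0;0.4 0.3 0.8 0 0;0.4 0.3 0.8 0 0"

```text
clock: 24.72
eef_pos: [539.9, -135.1, 99.9]
eef_rot: [-0.0, 0.02, 1.0, 0.0]
ft_force: [0.6, 0.9, 0.7]
finger_gap: 34.0
grasp_force: 0.0
```

drive_tool:
  targets: "0.4 0.3 0.8 0 0;0.4 0.2 0.8 0 0;0.4 0.12 0.6 0 0;0.4 0 0.2 0 0;0.4 0 0 0 0;0.4 0 0 0 0;0.4 0 0 0 0;0.4 0 0 0 0"

```text
clock: 25.38
eef_pos: [530.7, -89.1, 100.4]
eef_rot: [0.0, 0.02, 1.0, -0.0]
ft_force: [0.7, 1.0, 0.5]
finger_gap: 34.2
grasp_force: 0.0
```

```bash
python3 st.py
```

```text
t25.4 w [530.7 -89.1 100.4] tray [-33.2  98.6] yawrel_deg -0.06 zax [ 0. -0. -1.] F [0.7 1.  0.5] gap 34.2 gf 0.0 q6 -1.83
```

drive_tool:
  targets: "0.4 0 0.03 0.2 0;0.4 0 0 0.5 0;0.4 0 0 0.5 0;0.4 0 0 0.5 0;0.4 0 0 0.5 0;0.4 0 0 0.5 0;0.4 0 0 0.4 0;0.4 0 0 0.1 0;0.4 0 0 0 0;0.4 0 0 0 0"

```text
clock: 26.22
eef_pos: [530.5, -87.8, 36.2]
eef_rot: [0.0, 0.02, 1.0, 0.0]
ft_force: [-0.0, 0.1, -0.1]
finger_gap: 34.2
grasp_force: 0.0
```

drive_tool:
  targets: "0 0 0 0 0;0 0 0 0 0;0 0 0 0 0;0 0 0 0 0;0 0 0 0 0;0 0 0 0 0"

```text
clock: 26.72
eef_pos: [531.3, -88.1, 37.2]
eef_rot: [0.001, 0.02, 1.0, -0.0]
ft_force: [0.3, -0.2, 4.6]
finger_gap: 13.0
grasp_force: 50.2
```

drive_tool:
  targets: "0 -0.2 0 0 0;0 -0.36 0 0 0;0 -0.36 0 0 0;0 -0.36 0 0 0;0 -0.36 0 0 0;0 -0.36 0 0 0;0 -0.36 0 0 0;0 -0.36 0 0 0;0 -0.36 0 0 0;0 -0.25 0 0 0"

```text
clock: 27.55
eef_pos: [594.8, -90.2, 37.3]
eef_rot: [-0.003, 0.019, 1.0, 0.0]
ft_force: [-9.8, 0.1, 15.2]
finger_gap: 12.4
grasp_force: 51.4
```

drive_tool:
  targets: "0 0 0 0 0;0 0 0 0 0"

```text
clock: 27.72
eef_pos: [596.3, -90.3, 37.2]
eef_rot: [-0.001, 0.019, 1.0, 0.0]
ft_force: [-4.4, -0.3, 8.0]
finger_gap: 12.5
grasp_force: 50.8
```

```bash
python3 st.py
```

```text
t27.7 w [596.3 -90.3  37.2] tray [ 32.4 100. ] yawrel_deg 0.01 zax [-0.002  0.    -1.   ] F [-4.4 -0.3  8. ] gap 12.5 gf 50.8 q6 -1.80
```

drive_tool:
  targets: "0 -0.05 -0.3 0 0;0 0 -0.6 0 0;0 0 -0.6 0 0;0 0 -0.6 0 0;0 0 -0.6 0 0;0 0 -0.6 0 0;0 0 -0.6 0 0;0 0 -0.6 0 0;0 0 -0.6 0 0;0 0 -0.6 0 0"

```text
clock: 28.55
eef_pos: [594.1, -203.1, 37.3]
eef_rot: [0.0, 0.02, 1.0, 0.002]
ft_force: [0.2, 4.5, 6.5]
finger_gap: 12.5
grasp_force: 50.5
```

drive_tool:
  targets: "0 0 -0.4 0 0;0 0 -0.4 0 0;0 0 -0.3 0 0;0 0 -0.2 0 0;0 0 -0.1 0 0;0 0 -0.1 0 0;0 0 0 0 0"

```text
clock: 29.13
eef_pos: [592.9, -233.2, 37.3]
eef_rot: [0.0, 0.02, 1.0, 0.001]
ft_force: [-0.2, 3.2, 6.2]
finger_gap: 12.6
grasp_force: 50.5
```

```bash
python3 st.py
```

```text
t29.1 w [ 592.9 -233.2   37.3] tray [ 34.6 -42.8] yawrel_deg -0.06 zax [ 0.001  0.002 -1.   ] F [-0.2  3.2  6.2] gap 12.6 gf 50.5 q6 -2.02
```

drive_tool:
  targets: "0 0 -0.08 0 0;0 0 -0.08 0 0;0 0 -0.06 0 0;0 0 -0.05 0 0;0 0 0 0 0"

```text
clock: 29.55
eef_pos: [592.9, -236.5, 37.3]
eef_rot: [0.0, 0.02, 1.0, 0.003]
ft_force: [-0.3, 7.6, 7.8]
finger_gap: 12.4
grasp_force: 50.7
```

```bash
python3 st.py
```

```text
t29.6 w [ 592.9 -236.5   37.3] tray [ 34.7 -46.2] yawrel_deg -0.09 zax [ 0.001  0.006 -1.   ] F [-0.3  7.6  7.8] gap 12.4 gf 50.7 q6 -2.03
```

drive_tool:
  targets: "0 0 0.05 0 0;0.4 0 0 0 0;0.4 0 0 0 0;0.4 0 0 0 0;0.4 0 0 -0.3 0;0.4 0 0 -0.7 0;0.4 0 0 -0.8 0;0.4 0 0 -0.8 0;0.4 0 0 -0.6 0;0.4 0 0 -0.25 0"

```text
clock: 30.38
eef_pos: [593.8, -239.9, 109.0]
eef_rot: [0.002, 0.02, 1.0, -0.001]
ft_force: [0.8, -0.4, 0.3]
finger_gap: 34.4
grasp_force: 0.0
```

drive_tool:
  targets: "0.5 -0.3 0.2 0 0;0.5 -0.5 0.4 0 0;0.5 -0.5 0.4 0 0;0.5 -0.5 0.4 0 0;0.5 -0.5 0.4 0 0;0.5 -0.4 0.3 0 0;0.5 -0.2 0.1 0 0;0.5 0 0 0 0;0.5 0 0 0 0;0.5 0 0 0 0"

```text
clock: 31.22
eef_pos: [651.4, -197.2, 105.1]
eef_rot: [-0.0, 0.02, 1.0, -0.0]
ft_force: [0.0, 0.2, -0.2]
finger_gap: 42.7
grasp_force: 0.0
```

drive_tool:
  targets: "0.5 0 0 0 0.075;0.5 0 0 0 0.075;0.5 0 0 0 0.075;0.5 0 0 0 0.075;0.5 0 0 0 0.075;0.5 0 0 0 0.075;0.5 0 0 0 0.075;0.5 0 0 0 0.075;0.5 0 0 0 0.075;0.5 0 0 0 0.075"

```text
clock: 32.05
eef_pos: [651.1, -197.7, 105.4]
eef_rot: [-0.0, 0.575, 0.818, -0.0]
ft_force: [0.1, 0.1, -0.2]
finger_gap: 42.8
grasp_force: 0.0
```

drive_tool:
  targets: "0.5 0 0 0 0.075;0.5 0 0 0 0;0.5 0 0 0 0;0.5 0 0 0 0"

```text
clock: 32.38
eef_pos: [651.4, -197.4, 105.4]
eef_rot: [-0.0, 0.618, 0.786, -0.0]
ft_force: [-0.5, -0.3, 0.1]
finger_gap: 42.6
grasp_force: 0.0
```

Run:
```python
from st import *
st()
s=ctrl.capture("side")
b=cv2.resize(s[195:325,245:375],(600,600),interpolation=2)
cv2.imwrite("pics/e.png",b[:,:,::-1])
```

```text
t32.4 w [ 651.4 -197.4  105.4] tray [91.7 -4.8] yawrel_deg -74.15 zax [-0. -0. -1.] F [-0.5 -0.3  0.1] gap 42.6 gf 0.0 q6 -0.63
```

View pics/e.png

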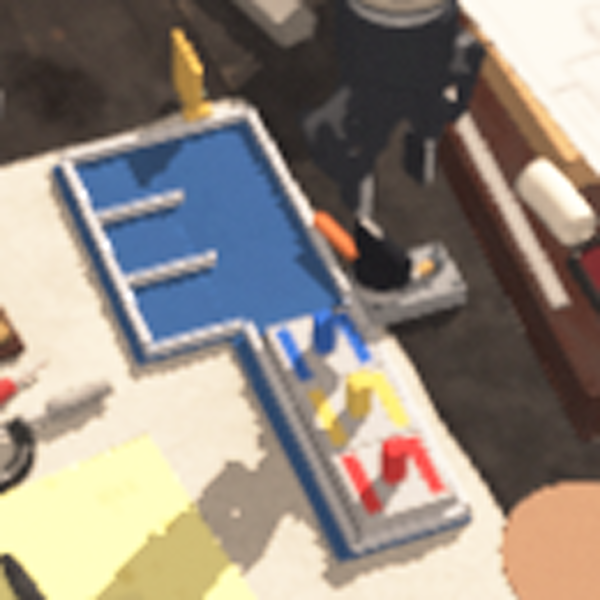

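Blocks stand red, yellow, blue from the stop wall (crop: red post (400,460), yellow (362,395), blue (325,330)). The gate's orange arm is outside the lane. Next I'll grip the knob and turn it back.

drive_tool:
  targets: "0.5 0.09 0.08 0.2 0;0.5 0 0 0.4 0;0.5 0 0 0.5 0;0.5 0 0 0.5 0;0.5 0 0 0.5 0;0.5 0 0 0.5 0;0.5 0 0 0.5 0;0.5 0 0 0.3 0;0.5 0 0 0.1 0;0.5 0 0 0 0"

```text
clock: 33.27
eef_pos: [652.3, -194.7, 34.2]
eef_rot: [-0.001, 0.619, 0.785, -0.0]
ft_force: [0.3, 0.6, 0.1]
finger_gap: 42.4
grasp_force: 0.0
```

drive_tool:
  targets: "0.5 0 0 0 0;0 0 0 0 0;0 0 0 0 0;0 0 0 0 0;0 0 0 0 0;0 0 0 0 0;0 0 0 0 0"
  newtons: 40

```text
clock: 33.85
eef_pos: [652.6, -195.4, 36.4]
eef_rot: [-0.0, 0.619, 0.785, -0.0]
ft_force: [-4.8, -0.4, 5.1]
finger_gap: 13.4
grasp_force: 40.7
```

```bash
python3 st.py
```

```text
t33.9 w [ 652.6 -195.4   36.4] tray [92.7 -2.8] yawrel_deg -74.28 zax [-0.001 -0.001 -1.   ] F [-4.8 -0.4  5.1] gap 13.4 gf 40.7 q6 -0.63
```

Turn back by 74.3° (−0.826).

drive_tool:
  targets: "0 0 0 0 -0.05;0 0 0 0 -0.07;0 0 0 0 -0.07;0 0 0 0 -0.07;0 0 0 0 -0.07;0 0 0 0 -0.07;0 0 0 0 -0.07;0 0 0 0 -0.07;0 0 0 0 -0.07;0 0 0 0 -0.07"

```text
clock: 34.68
eef_pos: [653.4, -194.6, 36.4]
eef_rot: [0.0, 0.13, 0.991, 0.0]
ft_force: [-1.5, 1.2, 4.9]
finger_gap: 13.2
grasp_force: 40.5
```

drive_tool:
  targets: "0 0 0 0 -0.07;0 0 0 0 -0.07;0 0 0 0 0;0 0 0 0 0;0 0 0 0 0"

```text
clock: 35.1
eef_pos: [653.4, -194.3, 36.4]
eef_rot: [0.0, 0.024, 1.0, 0.0]
ft_force: [-2.4, 1.9, 5.1]
finger_gap: 13.1
grasp_force: 40.6
```

```bash
python3 st.py
```

```text
t35.1 w [ 653.4 -194.3   36.4] tray [93.6 -1.6] yawrel_deg -0.56 zax [ 0.001  0.001 -1.   ] F [-2.4  1.9  5.1] gap 13.1 gf 40.6 q6 -1.91
```

drive_tool:
  targets: "0.6 0 0 0 0;0.6 0 0 0 0;0.6 0 0 -0.2 0;0.6 0 0 -0.5 0;0.6 0 0 -0.8 0;0.6 0 0 -0.9 0;0.6 0 0 -0.9 0;0.6 0 0 -0.9 0;0.6 0 0 -0.9 0;0.6 0 0 -0.6 0.05"

```text
clock: 35.93
eef_pos: [654.2, -195.5, 152.7]
eef_rot: [0.002, 0.064, 0.998, -0.001]
ft_force: [0.4, 0.0, 0.8]
finger_gap: 51.1
grasp_force: 0.0
```

drive_tool:
  targets: "0.9 0 0 0 0.078;0.9 0 0 0 0.078;0.9 0 0 0 0.078;0.9 0 0 0 0.078;0.9 0 0 0 0.078;0.9 0 0 0 0.078;0.9 0 0 0 0.078;0.9 0 0 0 0.078;0.9 0 0 0 0.078;0.9 0 0 0 0.078"

```text
clock: 36.77
eef_pos: [653.2, -195.1, 150.3]
eef_rot: [0.001, 0.628, 0.778, 0.0]
ft_force: [-0.4, -0.2, -0.5]
finger_gap: 77.1
grasp_force: 0.0
```

drive_tool:
  targets: "0.9 0 0 0 0.078;0.9 0 0 0 0.078;0.9 0.5 -0.1 0 0;0.9 0.8 -0.2 0 0;0.9 1 -0.2 0 0;0.9 1 -0.2 0 0;0.9 1 -0.2 0 0;0.9 1 -0.2 0 0;0.9 1 -0.2 0 0;0.9 1 -0.2 0 0"

```text
clock: 37.6
eef_pos: [625.7, -45.6, 149.7]
eef_rot: [-0.0, 0.715, 0.7, 0.0]
ft_force: [1.2, -0.1, -0.3]
finger_gap: 77.0
grasp_force: 0.0
```

drive_tool:
  targets: "0.9 1 -0.2 0 0;0.9 1 -0.2 0 0;0.9 0.7 -0.2 0 0;0.9 0.3 0 0 0;0.9 0 0 0 0;0.9 0 0 0 0"

```text
clock: 38.1
eef_pos: [616.1, 12.3, 149.5]
eef_rot: [0.0, 0.715, 0.699, -0.0]
ft_force: [-0.2, -0.1, 0.5]
finger_gap: 76.8
grasp_force: 0.0
```

Run:
```python
from st import *
st()
t=ctrl.capture("top");s=ctrl.capture("side")
print(blobs(t,(130,160,150,100),170,8)); print(blobs(s,(200,120,120,90),170,8))
g=[b for b in blobs(s,(290,230,50,50),5,14,140,120)]; print("gate",g)
a=cv2.resize(t[190:245,150:215],None,fx=8,fy=8,interpolation=2)
b=cv2.resize(s[225:290,280:345],None,fx=6.8,fy=6.8,interpolation=2)[:440]; b=cv2.copyMakeBorder(b,0,440-b.shape[0],0,0,0) if b.shape[0]<440 else b
o=np.hstack([a,b[:, :280]]); print(o.shape); cv2.imwrite("pics/f.png",o[:,:,::-1])
```

```text
t38.1 w [616.1  12.3 149.5] tray [ 48.2 203.3] yawrel_deg -89.11 zax [ 0.    -0.001 -1.   ] F [-0.2 -0.1  0.5] gap 76.8 gf 0.0 q6 -0.07
[([269.6, 213.5], [258, 163, 22, 97], 1383), ([177.2, 206.5], [168, 203, 18, 10], 107), ([197.7, 213.8], [189, 209, 18, 11], 162), ([178.2, 220.9], [168, 215, 20, 11], 119)]
[([287.9, 130.0], [264, 120, 40, 21], 405), ([266.4, 162.1], [265, 159, 4, 7], 25), ([262.0, 170.5], [253, 161, 17, 20], 115)]
gate [([314.4, 258.6], [306, 256, 17, 6], 45)]
(440, 800, 3)
```

View pics/f.png

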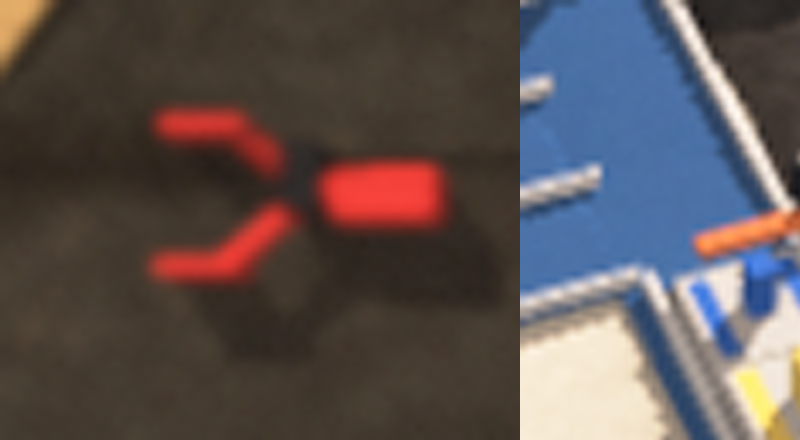

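The clip has been knocked: its tabs are now at pixel columns 168–188, rows 203–226, with the jaws at (197.7,213.8) still pointing right. The orange arm lies shut across the lane behind the blue block.

Run:
```python
from st import *
np.set_printoptions(precision=1,suppress=True)
k=lambda u,v:(150+(u+.5)/8-.5,190+(v+.5)/8-.5)
for nm,u,v,z in[("far tab outer z26",200,108,26),("near tab outer bottom z0",190,284,0),("near tab outer top z26",190,254,26),("tab1 end",152,122,26),("tab2 end",148,266,26),("jaw end z0",446,195,0),("jaw end z26",440,190,26),("jaw farside",380,160,26),("jaw near z0",380,229,0)]: print(nm,onplane("top",k(u,v),z))
for uv in[(177.2,206.5),(178.2,220.9),(197.7,213.8)]: print(onplane("top",uv,20))
O0=onplane("top",(177.7,213.7),18);O1=onplane("top",(197.7,213.8),18);d=(O1-O0)[:2];print("nose dir deg",np.degrees(np.arctan2(d[1],d[0])),"tray -y deg",-90+np.degrees(YAW))
# end-line of tabs
```

```text
far tab outer z26 [655.3 333.8  26. ]
near tab outer bottom z0 [598.7 342.5   0. ]
near tab outer top z26 [606.1 336.7  26. ]
tab1 end [650.9 349.9  26. ]
tab2 end [602.3 350.7  26. ]
jaw end z0 [627.8 255.2   0. ]
jaw end z26 [626.2 253.   26. ]
jaw farside [636.7 273.1  26. ]
jaw near z0 [616.5 277.7   0. ]
[646.7 327.9  20. ]
[607.6 324.9  20. ]
[626.  272.4  20. ]
nose dir deg -91.28159089228774 tray -y deg -92.2345354010102
```

drive_tool:
  targets: "0.9 0.5 0 0 0;0.9 0.9 0.02 0 0;0.9 0.9 0.02 0 0;0.9 0.9 0.02 0 0;0.9 0.9 0.02 0 0;0.9 0.9 0.02 0 0;0.9 0.9 0.02 0 0;0.9 0.9 0.02 0 0;0.9 0.9 0.02 0 0;0.9 0.9 0.02 0 0"

```text
clock: 39.03
eef_pos: [624.2, 184.6, 149.1]
eef_rot: [-0.0, 0.716, 0.698, 0.0]
ft_force: [-0.7, -0.9, -0.1]
finger_gap: 76.8
grasp_force: 0.0
```

drive_tool:
  targets: "0.9 0.9 0 0 0;0.9 0.9 0 0 0;0.9 0.9 0 0 0;0.9 0.9 0 0 0;0.9 0.9 0 0 0;0.9 0.9 0 0 0;0.9 0.9 0 0 0;0.9 0.8 0 0 0;0.9 0.3 0 0 0;0.9 0.14 0 0 0"

```text
clock: 39.87
eef_pos: [627.6, 336.1, 149.2]
eef_rot: [0.0, 0.715, 0.699, -0.0]
ft_force: [0.5, 0.1, -0.5]
finger_gap: 76.7
grasp_force: 0.0
```

drive_tool:
  targets: "0.9 0 0 0.3 0;0.9 0 0 0.7 0;0.9 0 0 0.8 0;0.9 0 0 0.8 0;0.9 0 0 0.8 0;0.9 0 0 0.6 0;0.9 0 0 0.4 0;0.9 0 0 0.1 0;0.9 0 0 0 0;0.9 0 0 0 0"

```text
clock: 40.7
eef_pos: [628.4, 334.9, 59.9]
eef_rot: [0.0, 0.716, 0.698, 0.001]
ft_force: [-0.2, 0.4, 0.2]
finger_gap: 76.6
grasp_force: 0.0
```

Run:
```python
from st import *
np.set_printoptions(precision=1,suppress=True)
st()
t=ctrl.capture("top");s=ctrl.capture("side")
f=lambda u,v:(275+(u+.5)/4.5-.5,178+(v+.5)/4.5-.5)
g=lambda u,v:(235+(u+.5)/4.5-.5,190+(v+.5)/4.5-.5)
print("tri corner",tri(f(14,182.5),g(215,52)))
print(proj("side",[*world(34,247),60]),g(215,52), proj("side",[*world(34,199),60]))
a=cv2.resize(s[195:228,270:310],(400,330),interpolation=2)
b=cv2.resize(t[208:232,270:310],(400,240),interpolation=2); b=cv2.copyMakeBorder(b,0,90,0,0,0)
c=cv2.resize(s[135:200,225:305],(400,325),interpolation=2); d=cv2.resize(t[190:245,150:215],(390,330),interpolation=2)
c=cv2.copyMakeBorder(c,0,5,0,0,0); d=cv2.copyMakeBorder(d,0,0,0,10,0)
cv2.imwrite("pics/g.png",np.vstack([np.hstack([a,b]),np.hstack([c,d])])[:600,:,::-1])
```

```text
t40.7 w [628.4 334.9  59.9] tray [ 47.9 526.2] yawrel_deg -89.20 zax [ 0.  0. -1.] F [-0.2  0.4  0.2] gap 76.6 gf 0.0 q6 0.42
tri corner [606.2  57.   55.8]
[281.7 200.5] (282.3888888888889, 201.16666666666666) [286.6 209.4]
```

View pics/g.png

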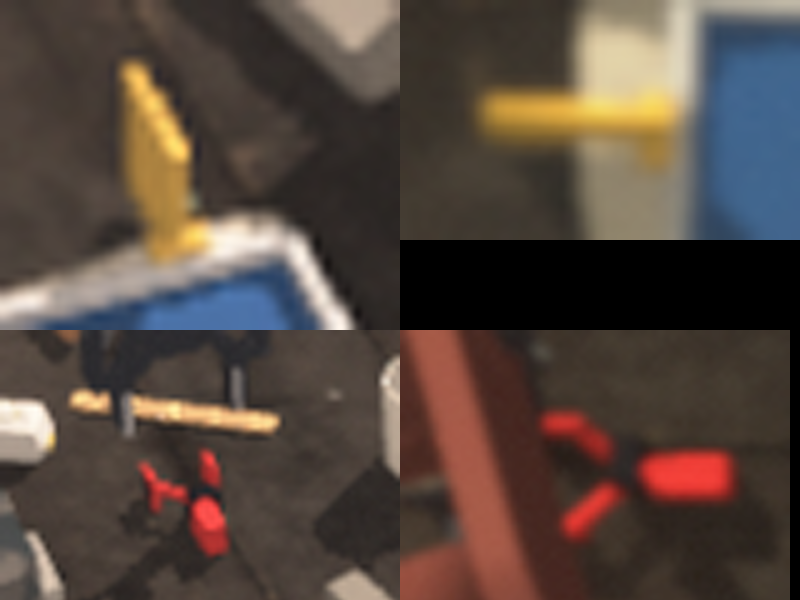

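The side crop puts the plate's free edge at about (125,65), and in the top crop it starts at about (482,105). The open fingers stand over the clip's tabs. I'll refine the plate's x from its upper image edge, then close on the clip.

Run:
```python
from st import *
np.set_printoptions(precision=1,suppress=True)
t=ctrl.capture("top").astype(float)
y=t[...,0]-t[...,2]   # yellow-ness
for c in range(280,292,2):
    p=y[210:228,c]; k=np.argmax(p); m=p[k]; b=np.median(p[:4]); h=(m+b)/2
    i=next(i for i in range(k,0,-1) if p[i]<h); r=210+i+(h-p[i])/(p[i+1]-p[i])
    j=next(j for j in range(k,18) if p[j]<h); r2=210+j-(h-p[j])/(p[j-1]-p[j]) 
    print(c,r,r2,"far edge z60",onplane("top",(c,r),60),"near edge z6",onplane("top",(c,r2),6))
for cc in (217,218,219):
    p=y[cc,270:290]; print(np.round(p))
```

```text
280 216.7 220.8939393939394 far edge z60 [609.6  51.   60. ] near edge z6 [604.5  51.7   6. ]
282 216.75862068965517 221.05882352941177 far edge z60 [609.3  45.8  60. ] near edge z6 [604.   46.3   6. ]
284 216.80833333333334 221.0142857142857 far edge z60 [609.1  40.6  60. ] near edge z6 [604.   40.9   6. ]
286 216.87719298245614 220.9512195121951 far edge z60 [608.8  35.4  60. ] near edge z6 [604.1  35.5   6. ]
288 217.25581395348837 220.60416666666666 far edge z60 [607.7  30.2  60. ] near edge z6 [604.9  30.    6. ]
290 217.52439024390245 220.62765957446808 far edge z60 [607.  25.  60.] near edge z6 [604.8  24.6   6. ]
[16. 13. 14. 13. 15. 16. 22. 35. 58. 84. 93. 94. 94. 94. 95. 96. 95. 90.
 90. 84.]
[ 17.  16.  15.  14.  14.  16.  22.  45.  85. 122. 138. 141. 143. 146.
 149. 151. 151. 144. 133. 127.]
[ 14.  15.  14.  15.  15.  16.  21.  45.  86. 120. 135. 141. 145. 148.
 152. 154. 157. 156. 154. 152.]
```

drive_tool:
  targets: "0.9 -0.02 -0.03 0.4 0;0.9 0 0 0.5 0;0.9 0 0 0.6 0;0.9 0 0 0.6 0;0.9 0 0 0.4 0;0.9 0 0 0.2 0;0.9 0 0 0.1 0;0.9 0 0 0.1 0;0.9 0 0 0 0;0.9 0 0 0 0"

```text
clock: 41.68
eef_pos: [627.6, 334.5, 1.8]
eef_rot: [0.0, 0.716, 0.698, 0.0]
ft_force: [-0.2, 0.8, -1.6]
finger_gap: 77.2
grasp_force: 0.0
```

```bash
python3 st.py
```

```text
t41.7 w [627.6 334.5   1.8] tray [ 47.2 525.8] yawrel_deg -89.20 zax [ 0.001  0.    -1.   ] F [-0.2  0.8 -1.6] gap 77.2 gf 0.0 q6 0.42
```

drive_tool:
  targets: "0.3 0 0 0 0;0.3 0 0 0 0;0.3 0 0 0 0;0.3 0 0 0 0;0.3 0 0 0 0;0.3 0 0 0 0;0.3 0 0 0 0;0.3 0 0 0 0"
  newtons: 45

```text
clock: 42.35
eef_pos: [629.6, 335.7, 4.6]
eef_rot: [0.001, 0.716, 0.698, 0.003]
ft_force: [0.0, 1.0, 6.0]
finger_gap: 35.1
grasp_force: 45.9
```

```bash
python3 st.py
```

```text
t42.4 w [629.6 335.7   4.6] tray [ 49.1 527. ] yawrel_deg -89.20 zax [ 0.005  0.002 -1.   ] F [0. 1. 6.] gap 35.1 gf 45.9 q6 0.42
```

drive_tool:
  targets: "0.3 0 0 -0.1 0;0.3 0 0 -0.3 0;0.3 0 0 -0.3 0;0.3 0 0 -0.3 0;0.3 0 0 -0.2 0.005;0.3 0 0 0 0.005;0.3 0 0 0 0;0.3 0 0 0 0"

```text
clock: 43.02
eef_pos: [626.9, 334.2, 25.1]
eef_rot: [-0.0, 0.721, 0.693, -0.0]
ft_force: [-0.1, -0.3, -1.0]
finger_gap: 35.3
grasp_force: 44.9
```

```bash
python3 st.py
```

```text
t43.0 w [626.9 334.2  25.1] tray [ 46.5 525.4] yawrel_deg -90.11 zax [-0. -0. -1.] F [-0.1 -0.3 -1. ] gap 35.3 gf 44.9 q6 0.43
```

drive_tool:
  targets: "0.3 -0.3 -0.03 0 0;0.3 -0.5 -0.04 0 0;0.3 -0.6 -0.04 0 0;0.3 -0.6 -0.04 0 0;0.3 -0.6 -0.04 0 0;0.3 -0.6 -0.04 0 0;0.3 -0.6 -0.04 0 0;0.3 -0.6 -0.04 0 0;0.3 -0.6 -0.04 0 0;0.3 -0.6 -0.04 0 0"

```text
clock: 43.85
eef_pos: [614.7, 221.4, 25.4]
eef_rot: [0.0, 0.721, 0.692, 0.0]
ft_force: [-1.1, 0.5, -0.3]
finger_gap: 34.8
grasp_force: 44.9
```

drive_tool:
  targets: "0.3 -0.6 -0.04 0 0;0.3 -0.6 -0.04 0 0;0.3 -0.6 -0.04 0 0;0.3 -0.6 -0.04 0 0;0.3 -0.5 -0.04 0 0;0.3 -0.3 -0.03 0 0;0.3 0 0 0 0;0.3 0 0 0 0;0.3 0 0 0 0"

```text
clock: 44.6
eef_pos: [607.7, 159.4, 25.4]
eef_rot: [-0.0, 0.721, 0.693, 0.0]
ft_force: [0.3, -0.5, -1.2]
finger_gap: 34.8
grasp_force: 44.9
```

Run:
```python
from st import *
s0=st()
t=ctrl.capture("top");s=ctrl.capture("side")
a=cv2.resize(t[175:235,225:305],(800,600),interpolation=2)[:,:,:]
print(blobs(t,(225,175,80,60),170,8)); 
b=cv2.resize(s[165:225,245:305],(500,500),interpolation=2)
a=cv2.resize(t[185:245,225:295],(300*7//6,300),interpolation=2)
a=cv2.resize(t[190:240,240:300],(300,250),interpolation=2); a=cv2.copyMakeBorder(a,0,250,0,0,0)
cv2.imwrite("pics/i.png",np.hstack([b,a])[:,:,::-1])
```

```text
t44.6 w [607.7 159.4  25.4] tray [ 34.1 349.9] yawrel_deg -90.09 zax [ 0.  0. -1.] F [ 0.3 -0.5 -1.2] gap 34.8 gf 44.9 q6 0.19
[([242.9, 207.0], [225, 179, 46, 56], 1487)]
```

View pics/i.png

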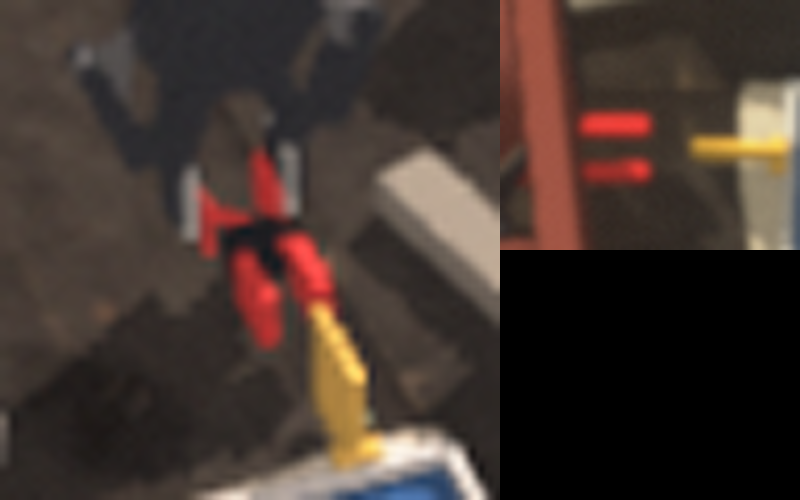

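The side crop shows the clip's two jaws open just before the plate. In the top crop the jaw gap spans rows 133–158 (crop) and the plate lies at about row 147. I'll compute the lateral offset.

Run:
```python
from st import *
np.set_printoptions(precision=1,suppress=True)
t=ctrl.capture("top").astype(float); r=t[...,0]-t[...,1]; y=t[...,1]-t[...,2]
for c in (261,264,267):
    p=r[205:232,c]; h=p.max()*.5
    ups=[205+i+(h-p[i])/(p[i+1]-p[i]) for i in range(26) if (p[i]-h)*(p[i+1]-h)<0]
    print(c,np.round(ups,2),[np.round(onplane("top",(c,u),48)[:2],1).tolist() for u in ups])
print(np.round(r[212:224,264]))
p=r[214:217,255:280].mean(0); print(np.round(p))
```

```text
261 [212.  216.8 222.6 225.2] [[624.2, 100.8], [611.7, 100.9], [596.3, 101.1], [589.3, 101.2]]
264 [212.  216.8 222.  225.2] [[624.1, 92.9], [611.5, 93.0], [597.6, 93.2], [589.4, 93.3]]
267 [212.  216.8 221.4 225.7] [[623.9, 85.0], [611.3, 85.2], [599.0, 85.3], [588.0, 85.5]]
[ 85. 149. 172. 171. 135.  73.  26.  14.  17.  44.  85. 110.]
[ 64. 107. 141. 153. 156. 157. 158. 158. 159. 159. 160. 160. 160. 151.
 114.  57.  21.  11.  10.   8.   8.  11.  12.  12.  12.]
```

drive_tool:
  targets: "0.3 -0.2 0.05 0 0;0.3 -0.3 0 0 0;0.3 -0.3 0 0 0;0.3 -0.3 0 0 0;0.3 -0.2 0 0 0;0.3 0 0 0 0"

```text
clock: 45.25
eef_pos: [607.4, 131.7, 25.2]
eef_rot: [0.0, 0.722, 0.692, -0.0]
ft_force: [0.6, -0.5, -0.2]
finger_gap: 34.7
grasp_force: 44.9
```

```bash
python3 st.py
```

```text
t45.2 w [607.4 131.7  25.2] tray [ 34.9 322.3] yawrel_deg -90.18 zax [-0. -0. -1.] F [ 0.6 -0.5 -0.2] gap 34.7 gf 44.9 q6 0.14
```

Nose is about 6 mm past the plate edge with no contact force. Continuing 22 mm.

drive_tool:
  targets: "0.3 -0.2 0 0 0;0.3 -0.25 0 0 0;0.3 -0.25 0 0 0;0.3 -0.2 0 0 0;0.3 -0.15 0 0 0;0.3 -0.05 0 0 0;0.3 0 0 0 0;0.3 0 0 0 0"

```text
clock: 45.92
eef_pos: [606.6, 111.0, 25.3]
eef_rot: [-0.0, 0.721, 0.692, 0.0]
ft_force: [-0.7, 0.7, -0.5]
finger_gap: 35.1
grasp_force: 44.9
```

Run:
```python
from st import *
s0=st()
t=ctrl.capture("top");s=ctrl.capture("side")
b=cv2.resize(s[170:230,250:310],(480,480),interpolation=2)
a=cv2.resize(t[195:235,260:300],(320,320),interpolation=2); a=cv2.copyMakeBorder(a,0,160,0,0,0)
cv2.imwrite("pics/j.png",np.hstack([b,a])[:,:,::-1])
```

```text
t45.9 w [606.6 111.   25.3] tray [ 34.9 301.6] yawrel_deg -90.11 zax [ 0.  0. -1.] F [-0.7  0.7 -0.5] gap 35.1 gf 44.9 q6 0.11
```

View pics/j.png

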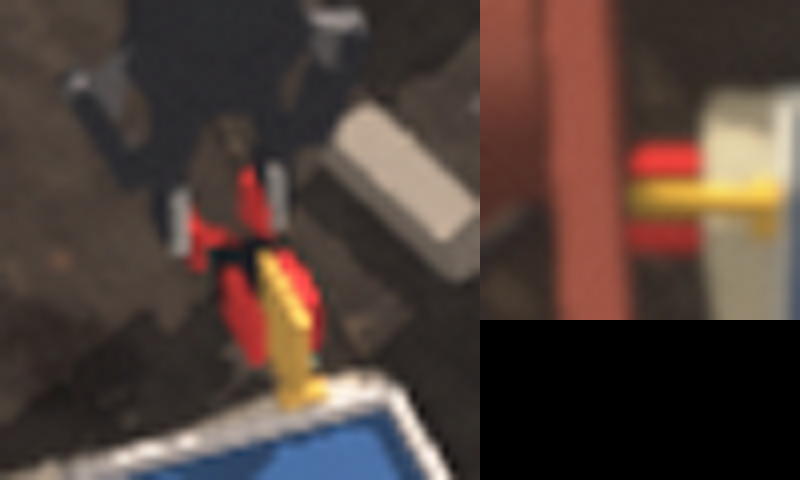

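The plate lies between both jaws, inserted about 27 mm. Now I'll release gently.

drive_tool:
  targets: "0.45 0 0 0 0;0.5 0 0 0 0;0.55 0 0 0 0;0.6 0 0 0 0;0.7 0 0 0 0;0.8 0 0 0 0;0.9 0 0 0 0;0.9 0 0 0 0;0.9 0 0 0 0;0.9 0 0 0 0"

```text
clock: 46.85
eef_pos: [606.6, 111.0, 25.3]
eef_rot: [0.0, 0.721, 0.693, -0.0]
ft_force: [0.5, -0.3, -0.2]
finger_gap: 76.9
grasp_force: 0.0
```

drive_tool:
  targets: "0.9 0.1 0 -0.1 0;0.9 0 0 -0.3 0;0.9 0 0 -0.5 0;0.9 0 0 -0.7 0;0.9 0 0 -0.9 0;0.9 0 0 -0.9 0;0.9 0 0 -0.9 0;0.9 0.5 0 -0.9 0;0.9 0.8 0 -0.5 0;0.9 0.9 0 0 0"

```text
clock: 47.68
eef_pos: [611.7, 157.2, 145.4]
eef_rot: [0.003, 0.722, 0.692, 0.004]
ft_force: [1.8, 1.0, 0.1]
finger_gap: 76.7
grasp_force: 0.0
```

drive_tool:
  targets: "0.9 0.9 0 0 0;0.9 0.9 0 0 0;0.9 0.9 0 0 0;0.9 0.9 0 0 0;0.9 0.9 0 0 0;0.9 0.9 0 0 0;0.9 0.8 0 0 0;0.9 0.4 0 0 0;0.9 0 0 0 0;0.9 0 0 0 0"

```text
clock: 48.52
eef_pos: [613.9, 288.8, 139.7]
eef_rot: [0.0, 0.721, 0.693, -0.0]
ft_force: [-0.3, -0.6, -0.2]
finger_gap: 77.0
grasp_force: 0.0
```

Run:
```python
from st import *
s0=st()
t=ctrl.capture("top");s=ctrl.capture("side")
b=cv2.resize(s[165:325,240:370],(450,554),interpolation=2)
a=cv2.resize(t[185:275,250:450],(350,158),interpolation=2)
c=cv2.resize(t[200:240,235:300],(350,215),interpolation=2)
o=np.vstack([a,c]); o=cv2.copyMakeBorder(o,0,554-o.shape[0],0,0,0)
cv2.imwrite("pics/k.png",np.hstack([b,o])[:,:,::-1])
```

```text
t48.5 w [613.9 288.8 139.7] tray [ 35.3 479.6] yawrel_deg -90.06 zax [ 0.    -0.001 -1.   ] F [-0.3 -0.6 -0.2] gap 77.0 gf 0.0 q6 0.38
```

View pics/k.png

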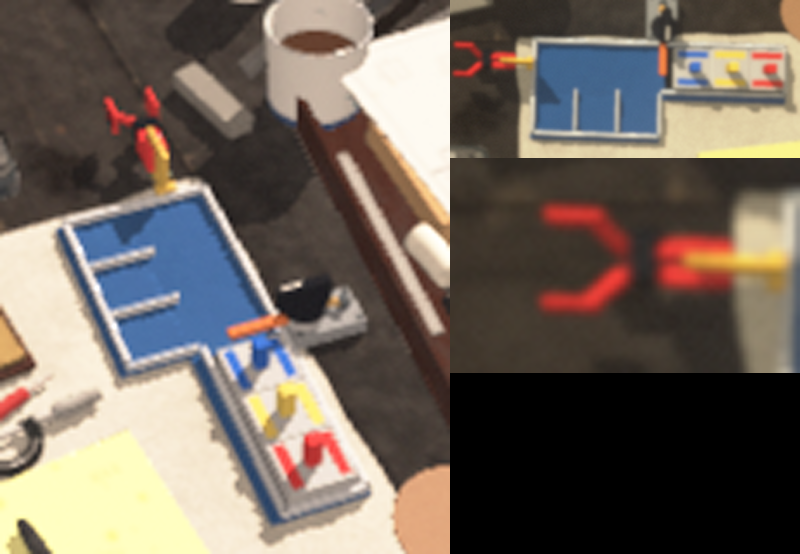

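The clip holds by itself on the plate at (150,130). The gate is shut, with its orange arm at (255,325) behind the blue block, and the order from the stop is red, yellow, blue.

```bash
python3 -c "
from bench import ctrl
print(ctrl.close_job())"
```

```text
the job is handed in; nothing more can be done
None
```

The job is handed in: the blocks stand red, yellow, blue from the stop wall, the gate is shut across the lane, and the clip holds by itself on the tag plate; the verdict itself was not shown.

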